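# Close up a sample carrying case: hold-down flap, then lid

## Robot

A 6-joint arm with a two-finger parallel gripper is mounted at the origin on a cart in front of the work surface, level with it; the furniture and walls round the work are solid. World frame = base frame: x ahead of the robot, y to its left, z up, the work surface at z = 0. Lengths are in m, angles in rad, forces in N, time in s.
With the tool pointing down it reaches from about 0.35 to 0.775 m from the base axis. Payload 5.5 kg.
Tool frame: the origin (TCP) lies between the finger pads; the fingertips stand 22 mm ahead of it and the grasp point (between the pads) lies 3 mm ahead of it; z points along the fingers, y is the line along which they close (so a half turn about z gives the same grasp; the last joint's range is limited). The gripper opens to 85 mm and grips with 20 to 120 N. Pads are 22 mm wide; open, the fingers measure 114 mm over their backs; the gripper's body (76 mm by 85 mm) begins 54 mm behind the grasp point. The pads swing forward as they close: fully open they stand 13 mm farther back than shut.
Start: joints at [1.112, 0.313, 0.046, 1.304, 0, 1.431], TCP at [0.18, 0.546, 0.253] pointing down, gripper open.
Joint ranges: [-2.76, 2.76], [-0.86, 1.69], [-1.03, 1.26], [-2.2, 2.34], [-1.47, 1.5], [-3.14, 3.14]. Speed limits (rad/s): [2.57, 2.57, 3.14, 3.14, 3.14, 3.14].

## Interface

Orientations are given as [roll, pitch, yaw] about the fixed x, y, z axes, in that order (R = Rz(yaw) Ry(pitch) Rx(roll)).
In Python, from station import status, vision, workorder gives the robot as it stands.
- The arm moves only by the tool move_arm, never from a script. Its argument "plan" is a list of rows, each a list of 3 entries, a list of its own where there are three numbers: the turn, a rotation vector about the tool's x, y, z in rad, then the shift along the tool's x, y, z in mm, then the opening, from -1 (shut) to 1 (fully open), so that 0 is half open. A call has 1 to 12 rows; each row is the pose to reach, as a shift and turn from the pose commanded when the call began, along the tool's axes at that moment; what a row does not reach only later rows make up. A row lasts 1/10 s, in which the tool goes at most 50 mm and 8.59 degrees, less where a joint would pass 70% of its speed; a pose out of reach is approached as far as the arm can. A call with a gripper value outside its range is refused whole. The fingers move at their own pace and stop on an object; the grip force is fixed at half the most. Time passes only in rows, so rows that repeat a pose let the fingers close. It gives the time, the measured TCP pose, the force, the opening and the grip force at its end, in the units of the state.
- status.state(): the state, without advancing time (a new reading comes with each control period).
- vision.grab_frame(name): name is "scene" or "top"; returns the picture (400x640x3 uint8, red, green, blue); there is no depth.
- vision.camera_params(name): a dict with "vfov" (degrees; the focal length in pixels is half the picture's height over the tangent of half this angle, whatever the lens; pixels are square), "cx", "cy" (the principal point, pixels), "T" (4x4, takes a point from camera to world coordinates). Camera axes: x right, y down, z forward; pixel columns grow to the right and rows downward; lengths in m; the calibration is good to about 2 mm. A picture is of the moment at which its call begins. camera_params takes no time and is no camera call.
- workorder.sign_off(): hands the job in; it is judged then, once.
The state is a dict: "t": time; "joint_pos": joint angles; "joint_vel": joint speeds; "tau": joint torques, N m; "ee_pos": TCP position; "orientation": TCP orientation; "force": force on the tool from outside, world axes, zero at the start; "torque": the same for the moment, N m; "gripper_width": finger opening in m; "gripper_force": force on a finger pad.
Only numpy, scipy, OpenCV 4.12 (cv2) and the standard library are available. Lean on these libraries where they do the work, as an engineer would, in place of code of your own. Each camera call takes 0.05 s, during which the arm holds its last target. There are 200 camera calls.

## Task

Get the open grey sample case ready to carry: first push the upright metal hold-down flap all the way down over the tube rack inside, then push the hinged lid over until it is fully shut. Pushing with the fingers is enough, nothing needs gripping: do not lift or shove the case, and the things lying around are to be left alone.

Things in the scene. Friction and masses are not known exactly. Their poses are not given: they have to be found in the camera images.
- case: Loose open-topped grey box on rubber feet, 2 to 3 kg (slides if pushed with over about 10 N), 170 mm deep (own x), 190 mm wide (own y), rim 90 mm above the table, walls 5 mm; an orange tube rack is fixed inside. Origin: centre of its underside. x axis: from the front wall to the lid's hinge at the back (away from the robot, within 0.35 rad); y to its left; z up.
- flap (a joint): Angle of the metal hold-down flap (rad): 0 = lying flat over the rack (a stop), about 1.57 = upright, 1.8 = its outer stop, leaning out to the right. Stiff hinge (0.06 N m, plus up to 0.04 N m weight): it stays wherever it is left and must be pushed right down to its stop. The face to push looks to the case's right (-y) when upright and up when down.
- lid (a joint): Angle of the lid (rad): 0 = shut (a stop), about 1.57 = standing upright, 1.9 = its outer stop, leaning back. Stiff hinge (0.24 N m, plus up to 0.17 N m weight): it stays wherever it is left and must be pushed right down to its stop. An upright flap blocks it. The face to push is its outer one: the back when upright, the top when shut.
- flap_hinge (a point): Middle of the flap's hinge line, along the case's x just inside its right (-y) wall; case frame (-8, -80, 60) mm. The flap is an aluminium plate 100 mm along the hinge, 140 mm from hinge to free edge, 4 mm thick. Down, it reaches from the hinge towards the case's left (+y), upper face 62 mm above the table, 30 mm short of the left wall.
- flap_edge (a point): Middle of the flap's free edge, 140 mm from flap_hinge, on the plate's mid-plane; 200 mm above the table when upright. An 8 mm thick round bead runs along this edge.
- lid_hinge (a point): Middle of the lid's hinge line, along the case's y at the top of the back wall; case frame (85, 0, 91) mm. The lid is a grey tray-shaped shell, 170 mm from hinge to front edge, 190 mm wide, 18 mm deep: its outer face lies 18 mm from the hinge line, so 109 mm above the table when shut. It has two ribs 1 mm high, 50 mm either side of the middle.
- lid_lip (a point): Middle of the lid's front (free) edge, on its outer face: 170 mm from lid_hinge along the lid and 18 mm out; about 260 mm above the table when upright. A 50 mm wide black finger lip sticks out 9 mm beyond it.
- beaker: Loose small beaker, 54 mm wide, 70 mm high, standing behind the case (origin: centre of its underside). To be left alone.
- petri: Loose Petri dish, 90 mm wide, 15 mm high, lying behind the case (origin: centre of its underside). To be left alone.
- slide_box: Loose flat blue box, 89 x 99 x 32 mm, lying behind the case (origin: centre of its underside). To be left alone.
- forceps: Loose steel forceps, 129 x 14 x 8 mm, lying close along the left side of the case (origin: centre of the underside). To be left alone.
- microtube_3: Loose microtube, 42 x 17 x 12 mm, lying close to the right side of the case (origin: centre of the underside). To be left alone.

How it is judged:
By the outcome, as a careful person would: the job done as asked, in the order asked, and still so for the second after the job is handed in, with the robot touching nothing.
It also fails if it takes over 64 s, if anything falls off the work surface, if the arm or the gripper's body presses on something with over 40 N, if the wrist force passes 120 N, or if a joint passes its speed limit or range.

## Working session

There is one attempt and no reset: what is moved stays moved. The work goes in short steps, Python scripts to look and compute and a tool call to move; the robot and the scene stay as the last step left them, time stands still between calls to the robot, and variables do not carry over. Pictures are saved under pics/ and viewed, at most 10 in all, crops included, and the job is handed in when it is done.

Besides the shell and the picture viewer there is one more tool, called as name([rows], argument=value, ...), one row to a line, values as JSON. move_arm: Moves the arm, as the interface text tells. Its arguments: {"type":"object","properties":{"plan":{"type":"array"}},"required":["plan"]}

```bash
mkdir -p pics
python3 - <<'E'
from station import status, vision
import cv2
s=status.state(); print({k:s[k] for k in("t","joint_pos","ee_pos","orientation","force","gripper_width")})
for n in("scene","top"):
    im=vision.grab_frame(n); cv2.imwrite(f"pics/{n}0.png",cv2.resize(im[:,:,::-1],(800,500),interpolation=cv2.INTER_CUBIC)); cv2.imwrite(f"pics/raw_{n}0.png",im[:,:,::-1])
    print(n,vision.camera_params(n))
E
```

```text
{'t': 0.0, 'joint_pos': array([ 1.11239903e+00,  3.13939740e-01,  4.49634531e-02,  1.30359874e+00,
       -2.66329264e-05,  1.43118528e+00]), 'ee_pos': array([0.18002085, 0.54558727, 0.252437  ]), 'orientation': array([-3.13982756e+00, -2.21146068e-04,  2.82280624e+00]), 'force': array([-0.44546006, -0.06713019,  0.27490374]), 'gripper_width': 0.08549965299229387}
scene {'vfov': 46.63562700252994, 'cx': 322.33138676772336, 'cy': 198.68665358045757, 'T': array([[ 0.76163917, -0.37390144,  0.52924805,  0.12416513],
       [-0.64788217, -0.42372494,  0.63301332, -0.72442566],
       [-0.01242899, -0.82501811, -0.56496959,  0.58320936],
       [ 0.        ,  0.        ,  0.        ,  1.        ]])}
top {'vfov': 50.04549398739692, 'cx': 313.6883331805244, 'cy': 196.51511487736715, 'T': array([[-0.04732564, -0.97295511,  0.2260943 ,  0.37282691],
       [-0.99886173,  0.04744732, -0.00489912, -0.1815503 ],
       [-0.00596095, -0.2260688 , -0.9740931 ,  0.91369158],
       [ 0.        ,  0.        ,  0.        ,  1.        ]])}
```

View pics/scene0.png

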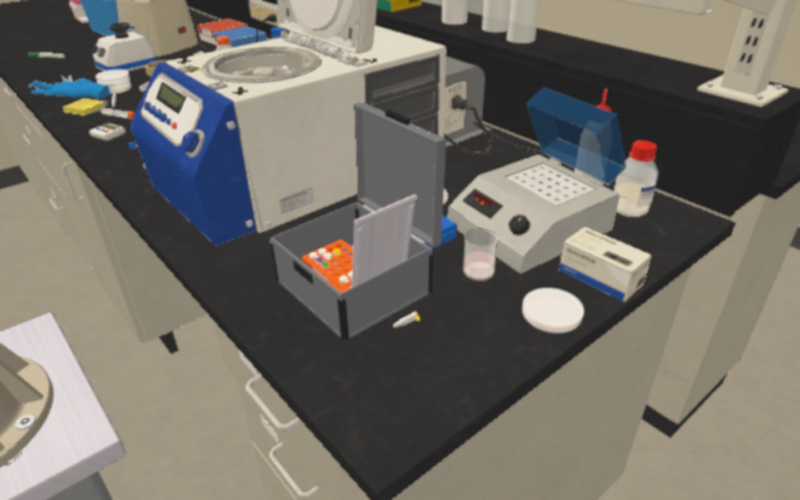

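View pics/top0.png

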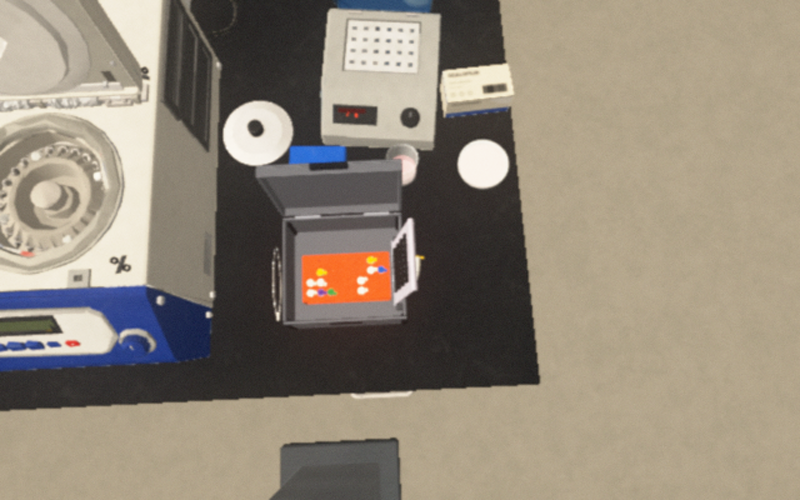

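Run:
```python
import cv2
a=cv2.imread("pics/raw_scene0.png")[75:275,205:385]; cv2.imwrite("pics/c1.png",cv2.resize(a,None,fx=3,fy=3,interpolation=cv2.INTER_CUBIC))
a=cv2.imread("pics/raw_top0.png")[110:270,190:350]; cv2.imwrite("pics/c2.png",cv2.resize(a,None,fx=3.75,fy=3.75,interpolation=cv2.INTER_CUBIC))
```

```text
(no output)
```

View pics/c1.png

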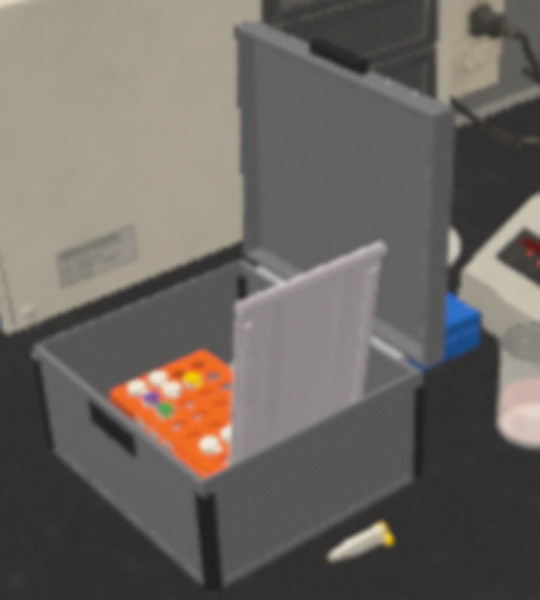

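View pics/c2.png

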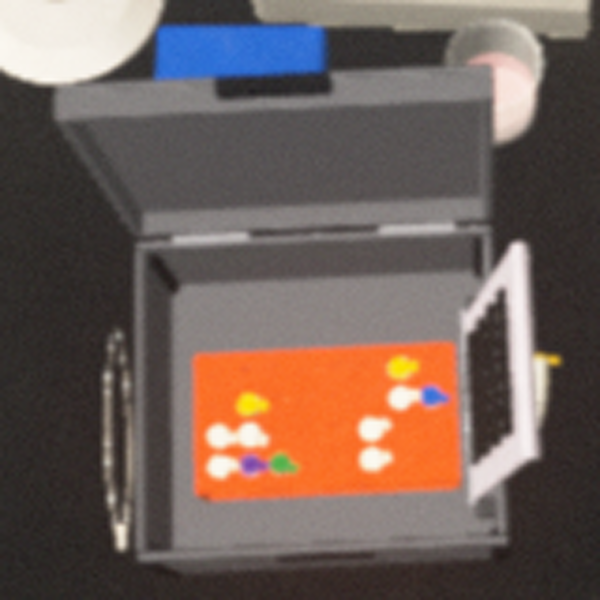

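```bash
cat > h.py <<'E'
import numpy as np
from scipy.optimize import least_squares
from station import vision
C={n:vision.camera_params(n) for n in("scene","top")}
def proj(n,p):
    c=C[n]; f=200/np.tan(np.radians(c["vfov"]/2)); q=(np.asarray(p)-c["T"][:3,3])@c["T"][:3,:3]
    return np.array([f*q[0]/q[2]+c["cx"],f*q[1]/q[2]+c["cy"]])
def lidp(u,y,w,t): return [.085-u*np.cos(t)+w*np.sin(t),y,.091+u*np.sin(t)+w*np.cos(t)]
def flap(x,u,w,t): return [x-.008,-.08+u*np.cos(t)-w*np.sin(t),.06+u*np.sin(t)+w*np.cos(t)]  # w>0: face to push
def world(p,q): c,s=np.cos(q[2]),np.sin(q[2]); return np.array([q[0]+c*p[0]-s*p[1],q[1]+s*p[0]+c*p[1],p[2]])
E
python3 - <<'E'
from h import *
S=lambda u,v:("scene",(u/3+205,v/3+75)); T=lambda u,v:("top",(u/3.75+190,v/3.75+110))
H=lambda x,y,z=.09:(lambda q:[x,y,z]); L=lambda y,w:(lambda q:lidp(.17,y,w,q[4])); F=lambda x:(lambda q:flap(x,.142,0,q[3]))
O=[(S(37,350),H(-.085,.095)),(S(207,488),H(-.085,-.095)),(S(420,375),H(.085,-.095)),
(T(137,553),H(-.085,.095)),(T(507,543),H(-.085,-.095)),(T(137,243),H(.085,.095)),(T(490,230),H(.085,-.095)),
(S(237,312),F(-.05)),(S(383,247),F(.05)),(T(533,458),F(-.05)),(T(520,245),F(.05)),
(T(55,90),L(.095,.018)),(T(491,68),L(-.095,.018)),(T(491,105),L(-.095,0)),(T(65,122),L(.095,0)),(S(237,30),L(.095,0)),(S(448,108),L(-.095,.018))]
r=lambda q:np.concatenate([proj(n,world(g(q),q))-uv for (n,uv),g in O])
R=least_squares(r,[.5,-.1,0,1.57,1.57],loss="soft_l1"); q=R.x; print(q.round(4)); print(r(q).reshape(-1,2).round(1).tolist())
W=lambda p:world(p,q).round(3)
print("flap edge",W(flap(0,.14,0,q[3])),"lid lip",W(lidp(.17,0,.018,q[4])),"hinge",W(lidp(0,0,0,0)))
E
```

```text
[ 5.3340e-01 -1.0810e-01 -1.5000e-03  1.7469e+00  1.5825e+00]
[[-2.0, -1.1], [-2.1, -0.4], [1.2, -0.6], [-0.3, 2.2], [0.4, 0.2], [-0.2, -0.7], [0.5, -1.6], [0.5, -0.6], [-0.2, 0.3], [-0.1, 0.3], [0.1, -0.2], [0.1, -0.9], [0.8, -0.3], [1.3, 0.2], [-2.7, 1.0], [-2.5, -0.9], [2.3, 0.7]]
flap edge [ 0.525 -0.213  0.198] lid lip [ 0.638 -0.108  0.261] hinge [ 0.618 -0.108  0.091]
```

Run:
```python
from h import *
def hit(n,u,v,z):
    c=C[n]; f=200/np.tan(np.radians(c["vfov"]/2)); d=c["T"][:3,:3]@[(u/1.25-c["cx"])/f,(v/1.25-c["cy"])/f,1]; o=c["T"][:3,3]
    return (o+d*(z-o[2])/d[2]).round(3)
print("bottle",hit("scene",632,215,0),"block corner",hit("scene",518,265,0),hit("scene",450,230,0),"beaker",hit("scene",480,277,0))
for z in(0,.06,.1): print("block top view corner",hit("top",432,148,z),hit("top",325,140,z))
for z in(.0,.25,.3): print("centrifuge front corner",hit("top",212,355,z),hit("top",145,290,z))
for y in(.2,.3): print(proj("scene",[.65,-.1,y])*1.25)
# block height: top edge front-right corner near scene (515,250)?
```

```text
bottle [ 1.075 -0.276  0.   ] block corner [ 0.785 -0.239  0.   ] [ 0.775 -0.083  0.   ] beaker [ 0.712 -0.219  0.   ]
block top view corner [ 0.764 -0.268  0.   ] [ 0.79  -0.072  0.   ]
block top view corner [ 0.739 -0.262  0.06 ] [ 0.763 -0.08   0.06 ]
block top view corner [ 0.722 -0.258  0.1  ] [ 0.744 -0.084  0.1  ]
centrifuge front corner [0.412 0.124 0.   ] [0.527 0.243 0.   ]
centrifuge front corner [0.401 0.041 0.25 ] [0.485 0.127 0.25 ]
centrifuge front corner [0.399 0.024 0.3  ] [0.477 0.104 0.3  ]
[403.37369035 153.84530716]
[402.54002475  90.03493771]
```

move_arm([
  [[0,0,0],[0,0,-50],-1],
  [[0,0,0],[0,0,-100],-1],
  [[0,0,0],[0,0,-140],-1],
  [[0,0,0],[0,0,-170],-1],
])

```text
t: 0.5
ee_pos: [0.1802, 0.546, 0.426]
orientation: [3.139, 0.0, 2.823]
force: [0.2, 0.7, -0.6]
gripper_width: 0.028
gripper_force: 0.0
```

move_arm([
  [[0,0,-0.1],[-317,-259,0],-1],
  [[0,0,-0.2],[-317,-259,0],-1],
  [[0,0,-0.319],[-317,-259,0],-1],
  [[0,0,-0.319],[-317,-259,0],-1],
  [[0,0,-0.319],[-317,-259,0],-1],
  [[0,0,-0.319],[-317,-259,0],-1],
  [[0,0,-0.319],[-317,-259,0],-1],
  [[0,0,-0.319],[-317,-259,0],-1],
  [[0,0,-0.319],[-540,-680,0],-1],
  [[0,0,-0.319],[-540,-680,0],-1],
  [[0,0,-0.319],[-540,-680,0],-1],
  [[0,0,-0.319],[-540,-680,0],-1],
])

```text
t: 1.7
ee_pos: [0.4298, 0.0097, 0.4231]
orientation: [3.141, -0.0, -3.141]
force: [1.1, 0.1, -0.8]
gripper_width: -0.0
gripper_force: 0.0
```

move_arm([
  [[0,0,0],[-85,-290,0],-1],
  [[0,0,0],[-85,-290,0],-1],
  [[0,0,0],[-85,-290,0],-1],
  [[0,0,0],[-85,-290,0],-1],
  [[0,0,0],[-85,-290,0],-1],
  [[0,0,0],[-85,-290,0],-1],
  [[0,0,0],[-85,-290,0],-1],
  [[0,0,0],[-85,-290,230],-1],
  [[0,0,0],[-85,-290,230],-1],
  [[0,0,0],[-85,-290,230],-1],
  [[0,0,0],[-85,-290,230],-1],
  [[0,0,0],[-85,-290,230],-1],
])

```text
t: 2.9
ee_pos: [0.513, -0.2762, 0.1889]
orientation: [3.138, -0.005, -3.141]
force: [-0.3, 0.1, 0.4]
gripper_width: 0.0004
gripper_force: 0.0
```

Run:
```python
from station import status, vision
import cv2
s=status.state(); print(s["ee_pos"],s["orientation"],s["force"],s["joint_pos"].round(2))
a=vision.grab_frame("scene")[20:275,185:441,::-1]; cv2.imwrite("pics/c3.png",cv2.resize(a,None,fx=2.2,fy=2.2,interpolation=cv2.INTER_CUBIC))
```

```text
[ 0.51296941 -0.27615388  0.18889905] [ 3.13797503 -0.00455244 -3.14103617] [-0.25589382  0.08284208  0.41502187] [-0.63  0.36 -0.05  1.17  0.   -0.63]
```

View pics/c3.png

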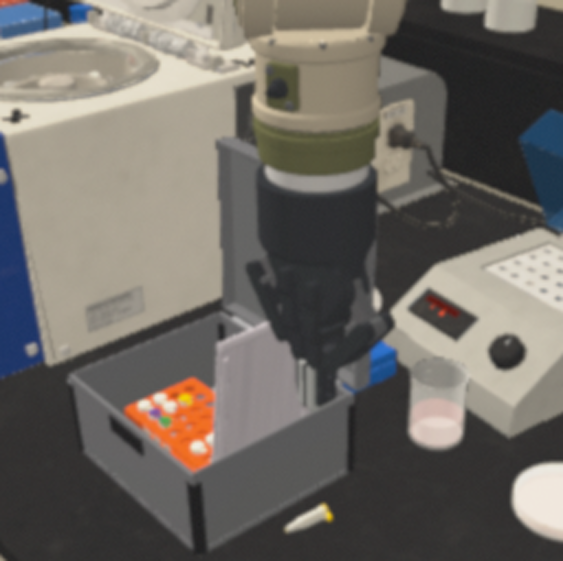

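move_arm([
  [[0,0,0],[0,-20,-10],-1],
  [[0,0,1.57],[0,-20,-10],-1],
  [[0,0,1.57],[0,-20,-10],-1],
  [[0,0,1.57],[0,-20,-10],-1],
  [[0,0,1.57],[0,-20,-10],-1],
  [[0,0,1.57],[0,-20,-10],-1],
  [[0,0,1.57],[0,-20,-10],-1],
  [[0,0,1.57],[0,-20,-10],-1],
  [[0,0,1.57],[0,-20,-10],-1],
  [[0,0,1.57],[0,-20,-10],-1],
  [[0,0,1.57],[0,-20,-10],-1],
  [[0,0,1.57],[0,-20,-10],-1],
])

```text
t: 4.15
ee_pos: [0.5153, -0.2979, 0.2045]
orientation: [3.141, 0.0, 1.568]
force: [0.8, 0.9, -0.0]
gripper_width: -0.0001
gripper_force: 0.0
```

move_arm([
  [[0,0,0],[30,0,16],-1],
  [[0,0,0],[58,0,16],-1],
  [[0,0,0],[72,0,15],-1],
  [[0,0,0],[86,0,14],-1],
  [[0,0,0],[99,0,14],-1],
  [[0,0,0],[113,0,15],-1],
  [[0,0,0],[127,0,16],-1],
  [[0,0,0],[140,0,21],-1],
  [[0,0,0],[153,0,26],-1],
  [[0,0,0],[164,0,35],-1],
  [[0,0,0],[175,0,44],-1],
  [[0,0,0],[175,0,44],-1],
])

```text
t: 5.35
ee_pos: [0.5136, -0.1213, 0.1573]
orientation: [-3.138, -0.002, 1.573]
force: [-0.3, 1.1, -0.2]
gripper_width: -0.0002
gripper_force: 0.0
```

Run:
```python
from station import status, vision
import cv2
s=status.state(); print(s["ee_pos"],s["orientation"],s["force"])
a=vision.grab_frame("scene")[20:275,185:441,::-1]; cv2.imwrite("pics/c4.png",cv2.resize(a,None,fx=2.2,fy=2.2,interpolation=cv2.INTER_CUBIC))
```

```text
[ 0.51361059 -0.12129767  0.15730646] [-3.13825186e+00 -1.83796540e-03  1.57343164e+00] [-0.29492532  1.05738965 -0.20321417]
```

View pics/c4.png

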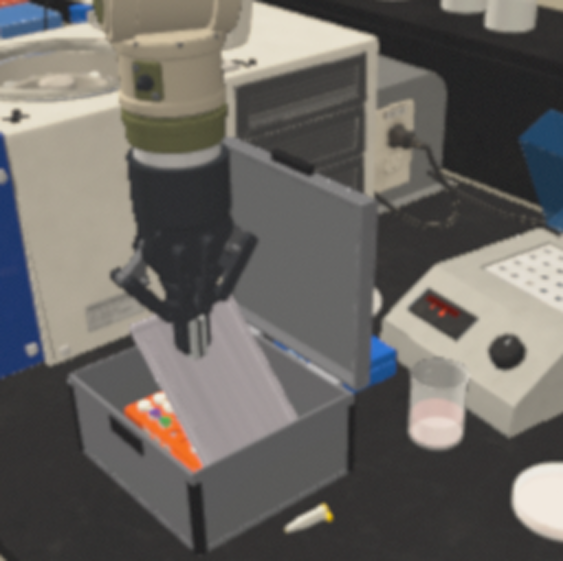

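move_arm([
  [[0,0,0],[9,0,11],-1],
  [[0,0,0],[17,0,22],-1],
  [[0,0,0],[23,0,35],-1],
  [[0,0,0],[28,0,48],-1],
  [[0,0,0],[31,0,58],-1],
  [[0,0,0],[32,0,66],-1],
  [[0,0,0],[32,0,70],-1],
  [[0,0,0],[32,0,73],-1],
  [[0,0,0],[32,0,75],-1],
  [[0,0,0],[32,0,75],-1],
])

```text
t: 6.4
ee_pos: [0.5151, -0.0915, 0.0843]
orientation: [3.141, 0.0, 1.571]
force: [-0.1, 0.5, -0.5]
gripper_width: 0.0002
gripper_force: 0.0
```

move_arm([
  [[0,0,0],[0,0,1],-1],
  [[0,0,0],[0,0,2],-1],
  [[0,0,0],[0,0,2],-1],
  [[0,0,0],[0,0,2],-1],
])

```text
t: 6.8
ee_pos: [0.5153, -0.0915, 0.0838]
orientation: [3.14, 0.001, 1.572]
force: [-1.9, 1.1, 9.7]
gripper_width: 0.0001
gripper_force: 4.7
```

move_arm([
  [[0,0,0],[0,0,-50],-1],
  [[0,0,0],[0,0,-100],-1],
  [[0,0,0],[0,0,-150],-1],
  [[0,0,0],[-30,-30,-200],-1],
  [[0,0,0],[-80,-30,-240],-1],
  [[0,0,-0.3],[-130,-30,-260],-1],
  [[0,0,-0.6],[-180,-30,-260],-1],
  [[0,0,-0.9],[-200,-30,-260],-1],
  [[0,0,-1.2],[-200,-30,-260],-1],
  [[0,0,-1.4],[-200,-30,-260],-1],
  [[0,0,-1.57],[-200,-30,-260],-1],
  [[0,0,-1.57],[-200,-30,-260],-1],
])

```text
t: 8.0
ee_pos: [0.485, -0.2917, 0.3424]
orientation: [3.142, 0.0, 2.615]
force: [0.3, 0.6, 0.6]
gripper_width: 0.0001
gripper_force: 0.0
```

Run:
```python
from station import status, vision
import cv2
s=status.state(); print(s["ee_pos"],s["orientation"],s["force"])
a=vision.grab_frame("scene")[60:275,185:385,::-1]; b=vision.grab_frame("top")[110:270,190:350,::-1]
cv2.imwrite("pics/c5.png",cv2.hconcat([cv2.resize(a,(400,430),interpolation=cv2.INTER_CUBIC),cv2.resize(b,(400,430),interpolation=cv2.INTER_CUBIC)]))
```

```text
[ 0.48496604 -0.29171638  0.34235776] [3.14150535e+00 1.77662232e-04 2.61460252e+00] [0.27626207 0.63188767 0.59803633]
```

View pics/c5.png

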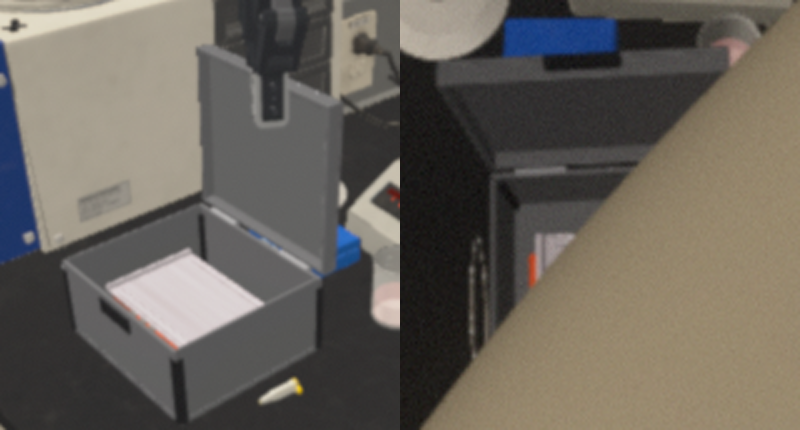

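move_arm([
  [[0,0,-0.15],[5,45,-5],-1],
  [[0,0,-0.3],[10,90,-10],-1],
  [[0,0,-0.45],[15,135,-10],-1],
  [[0,0,-0.527],[22,186,-10],-1],
  [[0,0,-0.527],[22,186,-10],-1],
  [[0,0,-0.527],[22,186,-10],-1],
])

```text
t: 8.7
ee_pos: [0.5609, -0.1184, 0.3523]
orientation: [-3.141, 0.0, 3.136]
force: [-0.1, 0.4, 0.2]
gripper_width: -0.0
gripper_force: 0.0
```

move_arm([
  [[0,0,0],[-45,0,0],-1],
  [[0,0,0],[-90,0,0],-1],
  [[0,0,0],[-125,0,0],-1],
  [[0,0,0],[-125,0,0],-1],
  [[0,0,0],[-125,0,0],-1],
])

```text
t: 9.2
ee_pos: [0.6856, -0.1222, 0.3502]
orientation: [3.141, -0.003, 3.133]
force: [-0.0, 0.3, -0.4]
gripper_width: 0.0001
gripper_force: 0.0
```

move_arm([
  [[0,0,0],[0,0,48],-1],
  [[0,0,0],[0,0,95],-1],
  [[0,0,0],[0,0,95],-1],
  [[0,0,0],[20,0,95],-1],
  [[0,0,0],[34,0,95],-1],
  [[0,0,0],[45,0,95],-1],
  [[0,0,0],[56,0,95],-1],
  [[0,0,0],[66,0,96],-1],
  [[0,0,0],[76,0,97],-1],
  [[0,0,0],[86,0,99],-1],
  [[0,0,0],[98,0,102],-1],
  [[0,0,0],[111,0,107],-1],
])

```text
t: 10.4
ee_pos: [0.576, -0.1214, 0.2513]
orientation: [-3.139, 0.009, 3.134]
force: [0.4, -0.7, 1.9]
gripper_width: -0.0
gripper_force: 0.8
```

move_arm([
  [[0,0,0],[11,0,5],-1],
  [[0,0,0],[22,0,11],-1],
  [[0,0,0],[32,0,18],-1],
  [[0,0,0],[41,0,26],-1],
  [[0,0,0],[50,0,35],-1],
  [[0,0,0],[58,0,44],-1],
  [[0,0,0],[65,0,55],-1],
  [[0,0,0],[71,0,66],-1],
  [[0,0,0],[76,0,77],-1],
  [[0,0,0],[80,0,88],-1],
  [[0,0,0],[84,0,98],-1],
  [[0,0,0],[86,0,104],-1],
])

```text
t: 11.6
ee_pos: [0.4889, -0.12, 0.142]
orientation: [-3.141, 0.002, 3.135]
force: [-0.1, -0.3, 1.3]
gripper_width: 0.0003
gripper_force: 0.3
```

move_arm([
  [[0,0,0],[0,0,4],-1],
  [[0,0,0],[0,0,7],-1],
  [[0,0,0],[0,0,8],-1],
  [[0,0,0],[0,0,9],-1],
  [[0,0,0],[0,0,9],-1],
])

```text
t: 12.1
ee_pos: [0.4887, -0.1194, 0.1322]
orientation: [3.141, -0.0, 3.136]
force: [0.3, 0.4, -0.8]
gripper_width: 0.0
gripper_force: 0.0
```

move_arm([
  [[0,0,0],[0,0,1],-1],
  [[0,0,0],[0,0,2],-1],
  [[0,0,0],[0,0,3],-1],
  [[0,0,0],[0,0,3],-1],
  [[0,0,0],[0,0,3],-1],
])

```text
t: 12.6
ee_pos: [0.4888, -0.1195, 0.1309]
orientation: [-3.141, 0.001, 3.136]
force: [-3.5, 2.3, 11.3]
gripper_width: 0.0001
gripper_force: 6.0
```

move_arm([
  [[0,0,0],[0,0,-30],-1],
  [[0,0,0],[0,0,-80],-1],
  [[0,0,0],[0,0,-130],-1],
  [[0,0,0],[0,0,-180],-1],
  [[0,0,0],[30,-40,-200],-1],
  [[0,0,0],[60,-80,-200],-1],
  [[0,0,0],[60,-130,-200],-1],
  [[0,0,0],[60,-180,-200],-1],
  [[0,0,0],[60,-180,-200],-1],
  [[0,0,0],[60,-180,-200],-1],
])

```text
t: 13.6
ee_pos: [0.4272, -0.3004, 0.3286]
orientation: [3.141, -0.001, 3.133]
force: [0.0, 0.1, 0.4]
gripper_width: -0.0003
gripper_force: 0.0
```

Run:
```python
from station import status, vision
import cv2
s=status.state(); print(s["ee_pos"],s["force"])
a=vision.grab_frame("scene")[60:275,185:385,::-1]; b=vision.grab_frame("top")[110:270,190:350,::-1]
cv2.imwrite("pics/c6.png",cv2.hconcat([cv2.resize(a,(400,430),interpolation=cv2.INTER_CUBIC),cv2.resize(b,(400,430),interpolation=cv2.INTER_CUBIC)]))
```

```text
[ 0.42719658 -0.3003548   0.32861163] [0.01011947 0.1290656  0.36887654]
```

View pics/c6.png

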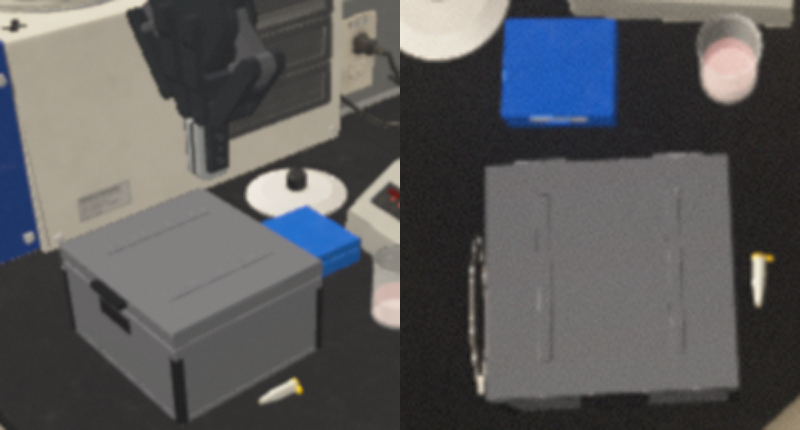

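The lid lies flush on the rim: in the left panel its front edge runs from (62,245) to (175,340), parallel to the rim. The case, the forceps and the microtube have not moved.

```bash
python3 -c "
from station import workorder
print(workorder.sign_off())"
```

```text
the job is handed in; nothing more can be done
None
```

The flap was pushed down to its stop first, then the lid fully shut; the last pictures show the case and nearby items unmoved, the arm was clear, and the job was handed in at about 14 s (the judge's verdict isn't shown to me).

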